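# Seat a cover in the screwing nest and lock the hold-down

### The arm

A 7-joint arm with a two-finger parallel gripper is mounted at the origin on the work surface. World frame = base frame: x ahead of the robot, y to its left, z up, the work surface at z = 0. Lengths are in m, angles in rad, forces in N, time in s.
With the tool pointing down it reaches from about 0.4 to 0.85 m from the base axis. Payload 10.4 kg.
Tool frame: the origin (TCP) lies on the centre line of the jaws, within the pads' length; the fingertips stand 22 mm ahead of it and the grasp point (between the pads) lies 3 mm ahead of it (robot.nose_length is the distance from the TCP to the fingertips, in m); z points along the fingers, y is the line along which they close (so a half turn about z gives the same grasp; the last joint's range is limited). The gripper opens to 87 mm and grips with 3 to 60 N. Pads are 19 mm wide; open, the fingers measure 117 mm over their backs; the gripper's body (75 mm by 190 mm) begins 51 mm behind the grasp point.
Start: joints at [-0.023, 0.332, -0.065, 1.46, 0.022, 1.35, -0.088], TCP at [0.625, 0, 0.245] pointing down, gripper open.
Joint ranges: [-2.6, 2.6], [-0.5, 2.12], [-1.47, 1.34], [0.16, 2.42], [-1.27, 4.41], [0.06, 2.06], [-2.6, 2.6]. Speed limits (rad/s): [2.22, 2.22, 2.79, 2.79, 3.14, 3.14, 3.14].

### API

Orientations are given as a 3x3 rotation matrix whose columns are the frame's x, y, z axes.
In Python, from bench import robot gives the robot as it stands.
- The arm moves only by the tool apply_moves, never from a script. Its argument "increments" is a list of rows, each a list of 3 entries, a list of its own where there are three numbers: the shift along the world's x, y, z in mm, then the turn, a rotation vector about the world's x, y, z in rad, then the closure, from -1 (fully open) to 1 (shut). In form: [[[x, y, z], [rx, ry, rz], grip], ...]. A call has exactly 10 rows; each row is the pose to reach, as a shift and turn from the pose commanded when the call began; what a row does not reach only later rows make up. A row lasts 1/12 s, in which the tool goes at most 41.7 mm and 7.16 degrees, less where a joint would pass 70% of its speed; a pose out of reach is approached as far as the arm can. A call with a gripper value outside its range is refused whole. The fingers move at their own pace and stop on an object; "grip_force" is the grip in N (left out, the last holds). Time passes only in rows, so rows that repeat a pose let the fingers close, or fill a call up. It gives the time, the measured TCP pose, the force, the opening and the grip force at its end, in the units of the state.
- robot.read_state(): the state, without advancing time (a new reading comes with each control period).
- robot.get_image(name): name is "scene" or "side" or "wrist"; returns a dict with "img" (384x512x3 uint8, blue, green, red), "vfov" (degrees; the focal length in pixels is half the picture's height over the tangent of half this angle, whatever the lens; pixels are square), "cx", "cy" (the principal point, pixels), "extrinsics" (4x4, takes a point from world to camera coordinates). Camera axes: x right, y up, looking along -z (the intrinsics and any distortion apply to the point x, -y, -z); pixel columns grow to the right and rows downward; lengths in m; the calibration is good to about 2 mm. A picture is of the moment at which its call begins. There is no depth.
- robot.finish_job(): hands the job in; it is judged then, once.
Trained networks look in a picture, given as the dict that the camera call returned (one of the last four; its "shot" number tells which), for a name from the list of things; names that differ only in an ending like _2 or _b are one class to them, and where a whole thing is asked for, a point or a joint stands for the part that bears it (a point fixed in the world has none). Each returns a list of dicts, best first, with "confidence" (0 to 1); they miss things now and then, are a little off and sometimes report something else, mostly with a low value. They report only what shows in the picture. A call takes as long as a camera call. They do not tell look-alikes from the thing itself.
- robot.boxes_of(picture, query): "position" ([x, y, z] in m, in world coordinates, good to about 4 mm: the middle of the surface that is visible of it).
- robot.cut_out(picture, query): "pixels" (384x512 bool, what is visible of it).
- robot.landmark_of(picture, query): "position" ([x, y, z] in m, in world coordinates, good to about 4 mm: a listed point, or the origin of a listed thing).
The state is a dict: "t": time; "qpos": joint angles; "qd": joint speeds; "joint_torque": joint torques, N m; "eef_pos": TCP position; "orientation": TCP orientation; "contact_force": force on the tool from outside, world axes, zero at the start; "ft_torque": the same for the moment, N m; "width": finger opening in m; "grip_force": force on a finger pad.
Only numpy, scipy, OpenCV 4.12 (cv2) and the standard library are available. Lean on these libraries where they do the work, as an engineer would, in place of code of your own. Each camera call takes 0.05 s, during which the arm holds its last target. There are 200 camera calls.

### The job

Take the yellow cover off the free-spinning turntable and lower it gently, without dropping or forcing it, into the matching pocket of the screwing fixture, so that it sits flat and square, fully home on the pocket floor. Then swing the hold-down arm by its red knob over the cover until it meets its stop, and let go. Leave the white and black covers standing on the turntable and do not push away or knock over the little red bottle.

Things in the scene. Friction and masses are not known exactly. Their poses are not given: they have to be found in the camera images.
- cover: yellow moulded cover: block 60 (x) by 46 (y) by 30 mm high, with an equally high neck 22 mm long, 24 mm wide at the middle of its +x end (x from -30 to +52 mm). Grey panels, four brass inserts on top. About 0.11 kg. Origin: centre of the block's underside; z up, x to the neck. Starts upright on the turntable, underside 30 mm above the bench, neck within 25 degrees of away from the robot
- cover_white: same shape and size as the yellow cover, but white; stands on the turntable in one of the three places and must stay on it
- cover_black: same shape and size as the yellow cover, but black; stands on the turntable in one of the three places and must stay on it
- turntable: foot of a low turntable, fixed to the bench; origin on the bench at the centre of rotation. On it an aluminium disc of 125 mm radius, top 30 mm above the bench, spins freely without motor and gives way when a part on it is pushed. The three covers stand 60 to 77 mm from its centre
- fixture: screwing fixture fixed to the bench: aluminium base plate 165 mm (x, -88.5 to +76.5) by 105 mm (y), 10 mm thick, blue walls around a pocket, wall tops 22 mm above the bench. Origin on the bench under the centre of the pocket's large part; z up, x towards the pocket's neck slot (within 25 degrees of away from the robot)
- pocket (a point): centre of the floor of the pocket's large part, 10 mm above the bench; axes as the fixture. Pocket 12 mm deep, the cover's outline with 1.5 mm clearance all round: 63 x 49 mm, neck slot 27 mm wide to x = +53.5 mm; the rim's upper 4 mm is a white 45 degree lead-in. A seated cover has its origin here and the same axes, and stands 18 mm above the wall tops
- clamp (a joint): angle of the hold-down arm about its upright pivot: 0 = closed, along the fixture's x over the pocket, against its stop; grows to 1.9 rad opening anticlockwise from above, to the fixture's +y. Starts 1.35 to 1.8, stays where left, moves with about 1 N at the knob. Steel bar 18 mm wide, from 43 to 53 mm above the bench (3 mm over a seated cover), ending 88 mm from the pivot
- clamp_knob (a point): point on the red knob of the hold-down arm, 78 mm above the bench: the knob is an upright round post of 16 mm diameter standing on the arm from 53 to 83 mm above the bench, 80 mm from the pivot axis
- clamp_pivot (a point): point on the pivot axis of the hold-down arm, at x = -64 mm, y = 0 in the fixture's frame, 48 mm above the bench (a steel post of 18 mm diameter)
- threadlock: small red bottle with a white cap, 32 mm across and 85 mm high, standing, a bystander; origin at the centre of its underside
Things that resemble listed ones, but are neither listed nor needed, are in the scene too. Of the things like the cover, leave any that is turquoise; of the rest the larger one is meant.

How it is judged:
On the way, in this order (a step that is already met when the one before it is completed fails the run):
1. the yellow cover is lifted clear of the turntable in the gripper (height (world z) of cover above 0.05 m and contact force between the fingers and cover above 0.5 N and contact force between cover and turntable below 0.05 N), for 0.2 s.
2. the yellow cover is seated flat and square in the pocket while the hold-down is still open, and released (horizontal distance between cover and pocket below 0.003 m and z of cover in the frame of pocket between -0.003 and 0.002 m and angle between cover's own z axis and vertical below 0.04 rad and angle between the x axis of cover and the x axis of fixture, either way round below 0.07 rad and linear speed of cover below 0.02 m/s and angular speed of cover below 0.15 rad/s and value of joint clamp above 0.8 rad and contact force between the fingers and cover below 0.05 N), for 0.2 s.
At the end, for the whole second after the job is handed in: Yellow cover at rest in the pocket: within 3 mm sideways of its centre, at most 2 mm above the floor, tilted under 0.04 rad, turned under 0.07 rad; hold-down within 0.1 rad of its stop; white and black covers upright on the turntable, within 125 mm of its axis (horizontal distance between cover and pocket below 0.003 m and z of cover in the frame of pocket between -0.003 and 0.002 m and angle between cover's own z axis and vertical below 0.04 rad and angle between the x axis of cover and the x axis of fixture, either way round below 0.07 rad and linear speed of cover below 0.02 m/s and angular speed of cover below 0.15 rad/s and value of joint clamp below 0.1 rad and horizontal distance between each of cover_white, cover_black and turntable below 0.125 m and z of each of cover_white, cover_black in the frame of turntable above 0.025 m and angle between each of cover_white, cover_black's own z axis and vertical below 0.1 rad); the robot touches nothing.
It fails at once if the yellow cover is dropped (moves faster than 0.6 m/s while not in the fingers) (linear speed of cover above 0.6 m/s and contact force between the fingers and cover below 0.05 N).
It fails at once if the yellow cover is forced into the fixture with more than 60 N (contact force between cover and fixture above 60 N).
It fails at once if the red bottle is knocked over or pushed more than 4 cm (distance of threadlock from where it was at the start of the episode above 0.04 m or angle between threadlock's own z axis and vertical above 0.5 rad).
It also fails if it takes over 58 s, if anything falls off the work surface, if the arm or the gripper's body presses on something with over 40 N, if the wrist force passes 120 N, or if a joint passes its speed limit or range.

## Working session

There is one attempt and no reset: what is moved stays moved. The work goes in short steps, Python scripts to look and compute and a tool call to move; the robot and the scene stay as the last step left them, time stands still between calls to the robot, and variables do not carry over. Pictures are saved under pics/ and viewed, at most 10 in all, crops included, and the job is handed in when it is done.

Besides the shell and the picture viewer there is one more tool, called after "Emit:" as a command line: name --argument value ..., lists and objects as JSON in quotes. apply_moves: Moves the arm, as the interface text tells. Its arguments: {"type":"object","properties":{"increments":{"type":"array"},"grip_force":{"type":"number"}},"required":["increments"]}

```bash
ls; mkdir -p pics; cat > h.py <<'E'
import numpy as np, cv2
from bench import robot
def K(p):
    h=p["img"].shape[0]; f=h/2/np.tan(np.radians(p["vfov"])/2); return f
def proj(p,X):
    X=np.atleast_2d(X); E=np.array(p["extrinsics"]); c=X@E[:3,:3].T+E[:3,3]
    f=K(p); return np.c_[p["cx"]+f*c[:,0]/-c[:,2], p["cy"]-f*c[:,1]/-c[:,2]]
def unproj(p,uv,z):
    uv=np.atleast_2d(uv).astype(float); E=np.array(p["extrinsics"]); f=K(p)
    d=np.c_[(uv[:,0]-p["cx"])/f,-(uv[:,1]-p["cy"])/f,-np.ones(len(uv))]@E[:3,:3]
    o=-E[:3,:3].T@E[:3,3]; s=(z-o[2])/d[:,2]; return o+d*s[:,None]
E
python3 - <<'E'
from h import *
ims=[]
for n in ["scene","side","wrist"]:
    p=robot.get_image(n); ims.append(p["img"]); print(n,{k:v for k,v in p.items() if k not in("img","extrinsics")}, np.round(p["extrinsics"],3).tolist())
    for q in ["cover","cover_white","cover_black","turntable","fixture","pocket","clamp_knob","clamp_pivot","threadlock"]:
        print(q,[(np.round(r["position"],3).tolist(),round(r["confidence"],2)) for r in robot.landmark_of(p,q)[:4]])
    cv2.imwrite(f"pics/{n}0.png",p["img"])
E
```

```text
pics
scene {'vfov': 49.68000848577599, 'cx': 251.9599250224905, 'cy': 193.29971727405703, 'shot': 1} [[0.302, 0.953, -0.003, -0.194], [-0.722, 0.23, 0.652, 0.347], [0.623, -0.195, 0.758, -1.307], [0.0, 0.0, 0.0, 1.0]]
cover [([0.525, 0.126, 0.031], 0.77), ([0.794, 0.081, 0.001], 0.7), ([0.353, 0.148, -0.0], 0.41)]
cover_white [([0.524, 0.25, 0.034], 0.6)]
cover_black [([0.631, 0.19, 0.029], 0.97)]
turntable [([0.573, 0.187, 0.003], 0.65)]
fixture [([0.616, -0.159, 0.004], 0.65)]
pocket [([0.614, -0.163, 0.013], 0.95)]
clamp_knob [([0.51, -0.117, 0.07], 0.71)]
clamp_pivot [([0.548, -0.184, 0.046], 0.93)]
threadlock [([0.716, 0.016, -0.002], 0.75)]
side {'vfov': 51.75513745642248, 'cx': 260.6405266951666, 'cy': 192.15639405285398, 'shot': 2} [[0.906, -0.424, 0.007, -0.515], [0.297, 0.646, 0.703, -0.205], [-0.303, -0.634, 0.711, -0.826], [0.0, 0.0, 0.0, 1.0]]
cover [([0.527, 0.128, 0.029], 0.72), ([0.794, 0.079, -0.0], 0.67), ([0.354, 0.149, 0.001], 0.62)]
cover_white [([0.527, 0.25, 0.03], 0.79)]
cover_black [([0.633, 0.189, 0.03], 0.71)]
turntable [([0.572, 0.189, -0.001], 0.74)]
fixture [([0.618, -0.16, 0.001], 0.9)]
pocket [([0.612, -0.154, 0.012], 0.85)]
clamp_knob [([0.515, -0.114, 0.066], 0.56)]
clamp_pivot [([0.556, -0.181, 0.051], 0.92)]
threadlock [([0.716, 0.014, -0.0], 0.63)]
wrist {'vfov': 58.196345192252224, 'cx': 254.14900499773478, 'cy': 189.53648332144252, 'shot': 3} [[1.0, -0.0, -0.0, -0.626], [0.0, 0.97, -0.245, 0.029], [0.0, 0.245, 0.97, -0.39], [0.0, 0.0, 0.0, 1.0]]
cover [([0.528, 0.126, 0.032], 0.85), ([0.794, 0.081, 0.003], 0.79)]
cover_white []
cover_black []
turntable []
fixture [([0.619, -0.16, 0.0], 0.61)]
pocket [([0.613, -0.157, 0.01], 0.81)]
clamp_knob [([0.508, -0.115, 0.067], 0.69)]
clamp_pivot [([0.51, -0.116, 0.066], 0.41)]
threadlock [([0.716, 0.014, -0.0], 0.62), ([0.613, -0.154, 0.011], 0.48)]
```

View pics/scene0.png

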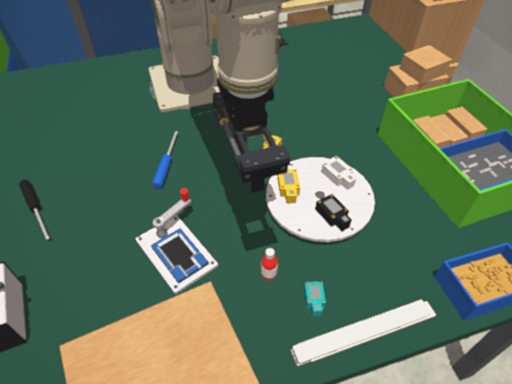

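View pics/side0.png

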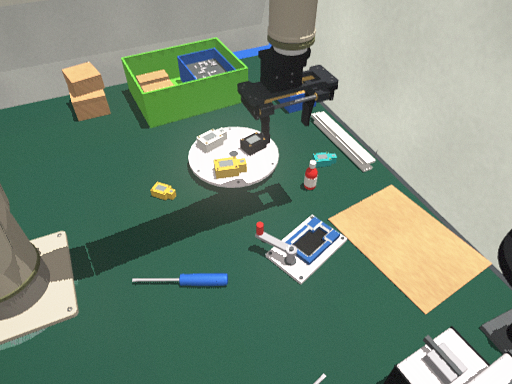

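View pics/wrist0.png

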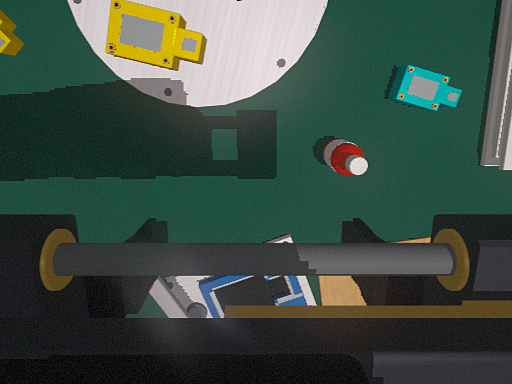

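The scene view shows the yellow cover on the turntable at about (289,184), the fixture at (178,250), the open clamp knob at (184,195) and the bottle at (269,264). A smaller yellow decoy sits off the disc. I'm moving the wrist camera over the fixture first.

Emit:
apply_moves --increments '[[[0,-35,0],[0,0,0],-1],[[-5,-70,0],[0,0,0],-1],[[-10,-105,0],[0,0,0],-1],[[-15,-140,0],[0,0,0],-1],[[-20,-175,0],[0,0,0],-1],[[-20,-200,0],[0,0,0],-1],[[-20,-200,0],[0,0,0],-1],[[-20,-200,0],[0,0,0],-1],[[-20,-200,0],[0,0,0],-1],[[-20,-200,0],[0,0,0],-1]]'

```text
t: 2.33
eef_pos: [0.6054, -0.1983, 0.2446]
orientation: [[-0.002, 1.0, 0.0], [1.0, 0.002, 0.001], [0.001, 0.0, -1.0]]
contact_force: [0.5, 1.8, 0.9]
width: 0.087
grip_force: 0.0
```

```bash
python3 - <<'E'
from h import *
import pickle
P={n:robot.get_image(n) for n in ["scene","side","wrist"]}
for n,p in P.items():
    p["masks"]={q:[(r["confidence"],r["pixels"]) for r in robot.cut_out(p,q)[:3]] for q in ["fixture","cover"]}
    for q in ["pocket","clamp_knob","clamp_pivot","cover"]:
        print(n,q,[(np.round(r["position"],3).tolist(),round(r["confidence"],2)) for r in robot.landmark_of(p,q)[:3]])
pickle.dump(P,open("P1.pkl","wb"))
cv2.imwrite("pics/wrist1.png",P["wrist"]["img"])
print({k:np.round(v,3).tolist() for k,v in robot.read_state().items()})
E
```

```text
scene pocket [([0.614, -0.16, 0.012], 0.65)]
scene clamp_knob [([0.509, -0.114, 0.07], 0.73)]
scene clamp_pivot [([0.551, -0.185, 0.047], 0.8)]
scene cover [([0.793, 0.081, 0.002], 0.94), ([0.353, 0.147, 0.001], 0.76), ([0.525, 0.123, 0.029], 0.69)]
side pocket [([0.614, -0.157, 0.008], 0.83)]
side clamp_knob [([0.513, -0.114, 0.066], 0.7)]
side clamp_pivot []
side cover [([0.53, 0.127, 0.025], 0.95), ([0.353, 0.146, -0.001], 0.62), ([0.794, 0.08, 0.0], 0.59)]
wrist pocket [([0.613, -0.159, 0.009], 0.61)]
wrist clamp_knob [([0.51, -0.116, 0.066], 0.88)]
wrist clamp_pivot [([0.557, -0.183, 0.052], 0.83)]
wrist cover []
{'t': 3.383, 'qpos': [0.221, 0.356, 0.034, 1.43, -0.012, 1.356, 0.256], 'qd': [0.001, -0.001, 0.001, -0.0, -0.0, -0.001, -0.001], 'joint_torque': [0.003, -63.753, 1.403, -39.044, -0.047, 0.057, -0.0], 'eef_pos': [0.605, -0.2, 0.245], 'orientation': [[0.0, 1.0, 0.0], [1.0, -0.0, -0.0], [-0.0, 0.0, -1.0]], 'contact_force': [-0.293, 0.265, -1.162], 'ft_torque': [-0.029, 0.021, -0.038], 'grip_force': 0.0, 'width': 0.087}
```

View pics/wrist1.png

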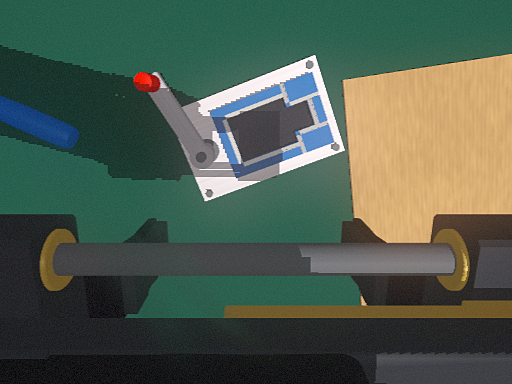

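The wrist picture shows the fixture plate with corners near (316,56), (343,149) and (207,201), the pivot at (201,157) and the knob at (146,81). Next I fit the poses with silhouettes.

```bash
cat > fit.py <<'E'
from h import *
from scipy.optimize import minimize
COVER=np.array([[-30,-23],[30,-23],[30,-12],[52,-12],[52,12],[30,12],[30,23],[-30,23]])/1e3
PLATE=np.array([[-88.5,-52.5],[76.5,-52.5],[76.5,52.5],[-88.5,52.5]])/1e3
def place(poly,x,y,a,z):
    c,s=np.cos(a),np.sin(a); return np.c_[poly@np.array([[c,s],[-s,c]])+[x,y],np.full(len(poly),z)]
S=4
def sil(p,poly,th,z0,z1):
    b,t=[proj(p,place(poly,*th,z)) for z in (z0,z1)]
    m=np.zeros((384*S,512*S),np.uint8); n=len(poly)
    F=lambda q:cv2.fillPoly(m,[np.round((q*S+S/2-.5)*16).astype(np.int32)],255,shift=4)
    F(t);F(b)
    for i in range(n): j=(i+1)%n; F(np.array([b[i],b[j],t[j],t[i]]))
    return cv2.resize(m,(512,384),interpolation=cv2.INTER_AREA)/255.
def fit(items,poly,z0,z1,th0):
    # items: (picture, mask, care)
    def cost(v):
        th=(v[0]/1e3,v[1]/1e3,v[2]/50)
        return sum(np.abs((sil(p,poly,th,z0,z1)-m)*c).sum() for p,m,c in items)
    v0=np.array([th0[0]*1e3,th0[1]*1e3,th0[2]*50]); best=None
    for k in range(2):
        r=minimize(cost,v0,method="Nelder-Mead",options=dict(initial_simplex=np.vstack([v0]+[v0+d for d in np.eye(3)*(6 if k==0 else -2)]),xatol=.03,fatol=.1)); v0=r.x
    return np.round([v0[0]/1e3,v0[1]/1e3,v0[2]/50],4),round(r.fun,1)
def yellow(p,x,y,z=.045):
    hsv=cv2.cvtColor(p["img"],cv2.COLOR_BGR2HSV); m=cv2.inRange(hsv,(18,110,60),(36,255,255))
    m=cv2.morphologyEx(m,cv2.MORPH_CLOSE,np.ones((3,3)))
    u=proj(p,[x,y,z])[0]; n,l,st,_=cv2.connectedComponentsWithStats(m)
    i=min((i for i in range(1,n) if st[i,4]>60),key=lambda i:np.hypot(*(np.argwhere(l==i).mean(0)[::-1]-u)))
    cs,_=cv2.findContours((l==i).astype(np.uint8),cv2.RETR_EXTERNAL,cv2.CHAIN_APPROX_NONE)
    return cv2.drawContours(np.zeros(m.shape,np.uint8),cs,-1,1,-1).astype(float)
E
cat > f1.py <<'E'
from fit import *
import pickle
P=pickle.load(open("P1.pkl","rb"))
pv=np.array([.553,-.183]); kn=np.array([.511,-.115])
its={}
for n,p in P.items():
    m=max(p["masks"]["fixture"],key=lambda r:r[0]); m=m[1].astype(np.uint8)
    k=np.zeros((384,512),np.uint8)
    pts=lambda q,z0,z1:np.array([[*q,z0],[*q,z1]])
    H=cv2.convexHull(np.round(proj(p,np.vstack([pts(pv,.0,.065),pts(pv+(kn-pv)*1.1,.04,.055)]))).astype(np.int32))
    cv2.fillPoly(k,[H],1); k=cv2.dilate(k,np.ones((15,15)))
    its[n]=(p,m.astype(float),1.-k)
    v=p["img"].copy(); v[...,2]=np.maximum(v[...,2],m*200); v[k>0]//=2; its[n]+=(v,)
    print(n,m.sum(),fit([its[n][:3]],PLATE,0,.01,(.613,-.158,.37)))
print(fit([i[:3] for i in its.values()],PLATE,0,.01,(.613,-.158,.37)))
ys=[(P[n],yellow(P[n],.527,.126),1.) for n in("scene","side")]
for i in ys: print(i[1].sum(),fit([i],COVER,.03,.06,(.527,.126,-.2)))
print(fit(ys,COVER,.03,.06,(.527,.126,-.2)))
cv2.imwrite("pics/m1.png",np.hstack([its["wrist"][3][30:230,100:400],cv2.resize(its["side"][3][190:300,240:390],(300,200))]))
E
python3 f1.py
```

```text
scene 3916 (array([ 0.6134, -0.1593,  0.3578]), np.float64(70.4))
side 3133 (array([ 0.6135, -0.1598,  0.3634]), np.float64(61.2))
wrist 16242 (array([ 0.6148, -0.1596,  0.3636]), np.float64(256.3))
(array([ 0.6145, -0.1595,  0.3595]), np.float64(417.0))
572.0 (array([ 0.5244,  0.1268, -0.2834]), np.float64(97.2))
536.0 (array([ 0.5282,  0.1278, -0.281 ]), np.float64(72.2))
(array([ 0.5272,  0.1263, -0.2786]), np.float64(175.0))
```

Emit:
apply_moves --increments '[[[-10,30,0],[0,0,-0.12],-1],[[-20,65,0],[0,0,-0.24],-1],[[-30,100,0],[0,0,-0.36],-1],[[-40,135,0],[0,0,-0.48],-1],[[-50,170,0],[0,0,-0.6],-1],[[-60,205,0],[0,0,-0.72],-1],[[-70,240,0],[0,0,-0.84],-1],[[-75,275,0],[0,0,-0.96],-1],[[-80,310,0],[0,0,-1.08],-1],[[-80,325,0],[0,0,-1.2],-1]]'

```text
t: 4.22
eef_pos: [0.5236, 0.1298, 0.2449]
orientation: [[0.928, 0.372, 0.0], [0.372, -0.928, 0.002], [0.001, -0.001, -1.0]]
contact_force: [-0.7, -0.5, 0.1]
width: 0.0872
grip_force: 0.0
```

Emit:
apply_moves --increments '[[[-15,5,0],[0,0,-0.12],-1],[[-30,10,0],[0,0,-0.24],-1],[[-45,15,0],[0,0,-0.36],-1],[[-55,20,0],[0,0,-0.48],-1],[[-55,20,0],[0,0,-0.6],-1],[[-55,20,0],[0,0,-0.65],-1],[[-55,20,0],[0,0,-0.65],-1],[[-55,20,0],[0,0,-0.65],-1],[[-55,20,0],[0,0,-0.65],-1],[[-55,20,0],[0,0,-0.65],-1]]'

```text
t: 5.05
eef_pos: [0.4701, 0.145, 0.2445]
orientation: [[0.965, -0.264, -0.0], [-0.264, -0.965, -0.0], [-0.0, 0.0, -1.0]]
contact_force: [0.5, 0.5, 0.3]
width: 0.0872
grip_force: 0.0
```

```bash
python3 - <<'E'
from fit import *
import pickle
its=[]
for n in["scene","side","wrist"]:
    p=robot.get_image(n)
    m=yellow(p,.527,.126); its.append((p,m,1.))
    print(n,m.sum(),fit([its[-1]],COVER,.03,.06,(.527,.126,-.25)))
    if n!="side":print([(q,np.round(r["position"],3).tolist(),round(r["confidence"],2)) for q in["cover_white","cover_black"] for r in robot.landmark_of(p,q)[:1]])
s=robot.read_state(); print(s["eef_pos"],s["orientation"],s["qpos"])
p,m,_=its[-1]; th,_=fit([its[-1]],COVER,.03,.06,(.527,.126,-.25))
v=p["img"].copy(); 
for z in(.03,.06): cv2.polylines(v,[np.round(proj(p,place(COVER,*th,z))).astype(np.int32)],True,(255,0,255),1)
cv2.imwrite("pics/wrist2.png",v)
E
```

```text
scene 573.0 (array([ 0.5236,  0.1272, -0.288 ]), np.float64(97.5))
[('cover_white', [0.526, 0.249, 0.032], 0.65), ('cover_black', [0.634, 0.188, 0.034], 0.64)]
side 540.0 (array([ 0.5281,  0.1275, -0.2575]), np.float64(69.1))
wrist 3935.0 (array([ 0.5274,  0.1258, -0.2292]), np.float64(168.6))
[('cover_white', [0.524, 0.252, 0.034], 0.92), ('cover_black', [0.632, 0.186, 0.031], 0.83)]
[0.47000887 0.14503447 0.24455475] [[ 9.64255028e-01 -2.64975915e-01 -7.27792274e-05]
 [-2.64975920e-01 -9.64255027e-01 -7.55525220e-05]
 [-5.01581373e-05  9.21366419e-05 -9.99999994e-01]] [-0.3051673   0.04404772 -0.0895623   1.79932733  0.00413251  1.29849237
 -2.23473029]
```

View pics/wrist2.png

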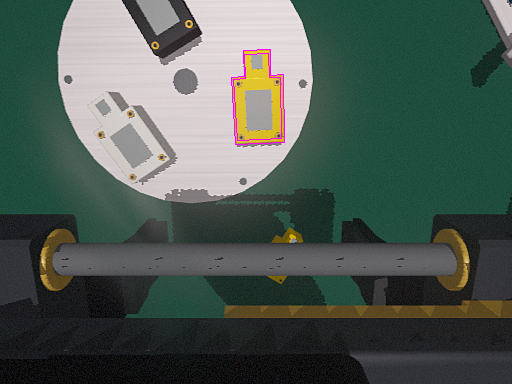

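The purple fit outline sits right on the yellow cover in the wrist picture, around (258,100). White is at (133,145), black is at (165,25), and there's room for the fingers on both sides. Approaching now.

Emit:
apply_moves --increments '[[[30,-10,0],[0,0,0.02],-1],[[63,-20,-20],[0,0,0.035],-1],[[63,-20,-50],[0,0,0.035],-1],[[63,-20,-80],[0,0,0.035],-1],[[63,-20,-110],[0,0,0.035],-1],[[63,-20,-140],[0,0,0.035],-1],[[63,-20,-160],[0,0,0.035],-1],[[63,-20,-172],[0,0,0.035],-1],[[63,-20,-179],[0,0,0.035],-1],[[63,-20,-179],[0,0,0.035],-1]]'

```text
t: 6.23
eef_pos: [0.5326, 0.1249, 0.0647]
orientation: [[0.973, -0.231, -0.001], [-0.231, -0.973, -0.001], [-0.001, 0.001, -1.0]]
contact_force: [-0.1, 0.4, 0.2]
width: 0.0873
grip_force: 0.0
```

Emit:
apply_moves --increments '[[[0,0,0],[0,0,0],-0.6],[[0,0,0],[0,0,0],-0.3],[[0,0,0],[0,0,0],0],[[0,0,0],[0,0,0],0.3],[[0,0,0],[0,0,0],0.6],[[0,0,0],[0,0,0],1],[[0,0,0],[0,0,0],1],[[0,0,0],[0,0,0],1],[[0,0,0],[0,0,0],1],[[0,0,0],[0,0,0],1]]' --grip_force 25

```text
t: 7.07
eef_pos: [0.533, 0.1249, 0.0657]
orientation: [[0.973, -0.231, 0.0], [-0.231, -0.973, -0.0], [0.0, 0.0, -1.0]]
contact_force: [-1.3, -0.7, 2.1]
width: 0.0459
grip_force: 25.0
```

Emit:
apply_moves --increments '[[[0,0,5],[0,0,0],1],[[0,0,15],[0,0,0],1],[[0,0,30],[0,0,0],1],[[0,0,50],[0,0,0],1],[[0,0,70],[0,0,0],1],[[0,0,90],[0,0,0],1],[[0,0,105],[0,0,0],1],[[0,0,110],[0,0,0],1],[[0,0,110],[0,0,0],1],[[0,0,110],[0,0,0],1]]'

```text
t: 7.9
eef_pos: [0.5328, 0.125, 0.1753]
orientation: [[0.973, -0.231, -0.0], [-0.231, -0.973, -0.0], [-0.0, 0.0, -1.0]]
contact_force: [0.7, -0.1, -0.6]
width: 0.0457
grip_force: 25.0
```

Emit:
apply_moves --increments '[[[7,-25,0],[0,0,0.06],1],[[17,-55,0],[0,0,0.12],1],[[27,-90,0],[0,0,0.19],1],[[38,-125,0],[0,0,0.26],1],[[49,-160,0],[0,0,0.33],1],[[60,-195,0],[0,0,0.4],1],[[70,-230,0],[0,0,0.47],1],[[79,-260,0],[0,0,0.54],1],[[86,-282,0],[0,0,0.595],1],[[86,-282,0],[0,0,0.595],1]]'

```text
t: 8.73
eef_pos: [0.6181, -0.1636, 0.1735]
orientation: [[0.937, 0.35, -0.003], [0.35, -0.937, -0.003], [-0.003, 0.002, -1.0]]
contact_force: [-0.5, -0.0, -0.8]
width: 0.0456
grip_force: 25.0
```

Emit:
apply_moves --increments '[[[0,0,0],[0,0,0],1],[[0,0,-15],[0,0,0],1],[[0,0,-35],[0,0,0],1],[[0,0,-55],[0,0,0],1],[[0,0,-75],[0,0,0],1],[[0,0,-85],[0,0,0],1],[[0,0,-90],[0,0,0],1],[[0,0,-90],[0,0,0],1],[[0,0,-90],[0,0,0],1],[[0,0,-90],[0,0,0],1]]'

```text
t: 9.57
eef_pos: [0.6198, -0.1569, 0.0869]
orientation: [[0.935, 0.354, 0.002], [0.354, -0.935, -0.0], [0.002, 0.001, -1.0]]
contact_force: [-0.2, 1.0, -0.3]
width: 0.0457
grip_force: 25.0
```

```bash
python3 - <<'E'
from fit import *
s=robot.read_state(); e=s["eef_pos"]; o=s["orientation"]; print(e,o[:,0],s["width"],s["contact_force"],s["ft_torque"])
x,y=e[:2]-.0057*o[:2,0]; z=e[2]-.036; a=np.arctan2(o[1,0],o[0,0]); print("expected",x,y,z,a)
for n in["scene","side"]:
    p=robot.get_image(n)
    m=yellow(p,x,y,z+.015); print(n,m.sum(),fit([(p,m,1.)],COVER,z,z+.03,(x,y,a)))
    u=proj(p,[x,y,z])[0].astype(int); v=cv2.resize(p["img"][u[1]-60:u[1]+60,u[0]-65:u[0]+65],None,fx=3,fy=3,interpolation=cv2.INTER_CUBIC); cv2.imwrite(f"pics/{n}3.png",v)
cv2.imwrite("pics/b3.png",np.hstack([cv2.imread("pics/scene3.png"),cv2.imread("pics/side3.png")]))
E
```

```text
[ 0.61979338 -0.15689807  0.08689123] [0.93529321 0.35386968 0.00169217] 0.0456851669099115 [-0.19386783  0.95847537 -0.2898601 ] [0.0012806  0.07391591 0.04060937]
expected 0.6144622050123854 -0.1589151294367166 0.05089123321897516 0.3617058153291752
scene 585.0 (array([ 0.6274, -0.1515,  0.0353]), np.float64(356.4))
side 443.0 (array([ 0.6058, -0.1597,  0.763 ]), np.float64(372.1))
```

View pics/b3.png

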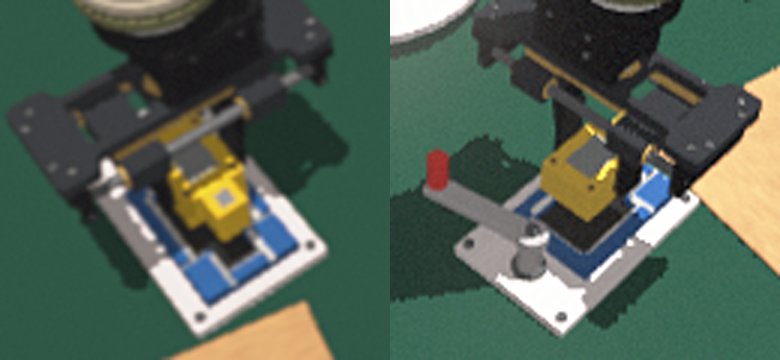

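The cover hangs over the pocket with its neck towards the slot in both views, and the arm bar is clear of the gripper. Lowering in stages while watching the force.

Emit:
apply_moves --increments '[[[0,0,-8],[0,0,0],1],[[0,0,-16],[0,0,0],1],[[0,0,-22],[0,0,0],1],[[0,0,-25],[0,0,0],1],[[0,0,-27],[0,0,0],1],[[0,0,-29],[0,0,0],1],[[0,0,-30],[0,0,0],1],[[0,0,-31],[0,0,0],1],[[0,0,-32],[0,0,0],1],[[0,0,-32],[0,0,0],1]]'

```text
t: 10.5
eef_pos: [0.619, -0.157, 0.0536]
orientation: [[0.935, 0.354, 0.0], [0.354, -0.935, -0.0], [0.0, 0.0, -1.0]]
contact_force: [0.5, -0.5, -0.7]
width: 0.0457
grip_force: 25.0
```

```bash
python3 - <<'E'
from h import *
s=robot.read_state(); print(s["eef_pos"],s["orientation"][:,0],s["contact_force"],s["ft_torque"])
V=[]
for n in["scene","side"]:
    p=robot.get_image(n); u=proj(p,[.614,-.159,.03])[0].astype(int); V.append(cv2.resize(p["img"][u[1]-45:u[1]+45,u[0]-49:u[0]+49],None,fx=4,fy=4,interpolation=cv2.INTER_CUBIC))
cv2.imwrite("pics/b4.png",np.hstack(V))
E
```

```text
[ 0.61902151 -0.15698138  0.05355288] [9.35329002e-01 3.53779107e-01 3.60761936e-05] [ 0.45584518 -0.50024648 -0.74662123] [0.00197732 0.09540818 0.02372071]
```

View pics/b4.png

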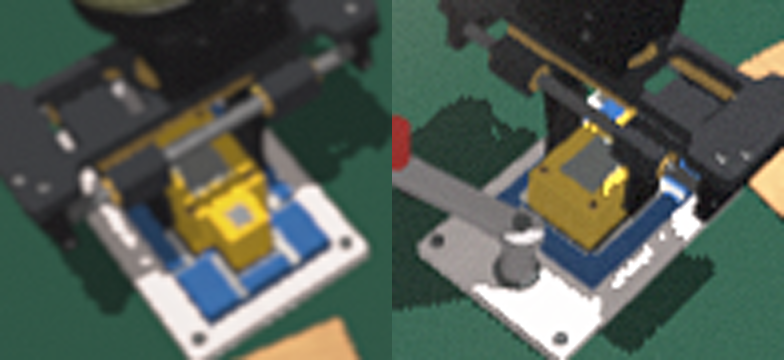

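The neck lies in line with the slot and no force has appeared. Continuing down.

Emit:
apply_moves --increments '[[[0,0,-1],[0,0,0],1],[[0,0,-2],[0,0,0],1],[[0,0,-3],[0,0,0],1],[[0,0,-4],[0,0,0],1],[[0,0,-5],[0,0,0],1],[[0,0,-5],[0,0,0],1],[[0,0,-5],[0,0,0],1],[[0,0,-5],[0,0,0],1],[[0,0,-5],[0,0,0],1],[[0,0,-5],[0,0,0],1]]'

```text
t: 11.43
eef_pos: [0.6191, -0.157, 0.0486]
orientation: [[0.935, 0.354, 0.0], [0.354, -0.935, -0.0], [0.0, 0.0, -1.0]]
contact_force: [0.4, 0.5, -1.6]
width: 0.0457
grip_force: 25.0
```

Emit:
apply_moves --increments '[[[0,0,-0.5],[0,0,0],1],[[0,0,-1],[0,0,0],1],[[0,0,-1.5],[0,0,0],1],[[0,0,-2],[0,0,0],1],[[0,0,-2.5],[0,0,0],1],[[0,0,-3],[0,0,0],1],[[0,0,-3],[0,0,0],1],[[0,0,-3],[0,0,0],1],[[0,0,-3],[0,0,0],1],[[0,0,-3],[0,0,0],1]]'

```text
t: 12.27
eef_pos: [0.619, -0.157, 0.0458]
orientation: [[0.935, 0.354, 0.0], [0.354, -0.935, -0.0], [0.0, 0.0, -1.0]]
contact_force: [-3.2, 0.5, 4.0]
width: 0.0461
grip_force: 25.0
```

Emit:
apply_moves --increments '[[[0,0,-0.3],[0,0,0],1],[[0,0,-0.5],[0,0,0],1],[[0,0,-0.5],[0,0,0],1],[[0,0,-0.5],[0,0,0],1],[[0,0,-0.5],[0,0,0],0.5],[[0,0,-0.5],[0,0,0],0],[[0,0,-0.5],[0,0,0],-0.4],[[0,0,-0.5],[0,0,0],-0.7],[[0,0,0],[0,0,0],-0.7],[[0,0,0],[0,0,0],-0.7]]'

```text
t: 13.1
eef_pos: [0.619, -0.157, 0.0454]
orientation: [[0.935, 0.354, 0.0], [0.354, -0.935, -0.0], [-0.0, 0.0, -1.0]]
contact_force: [-0.3, -0.8, 0.8]
width: 0.0648
grip_force: 0.0
```

Emit:
apply_moves --increments '[[[0,0,2],[0,0,0],-0.7],[[0,0,10],[0,0,0],-0.7],[[0,0,30],[0,0,0],-0.7],[[0,0,60],[0,0,0],-0.7],[[0,0,95],[0,0,0],-0.7],[[-25,-20,130],[0,0,0],-0.7],[[-60,-40,160],[0,0,0],-0.7],[[-80,-40,190],[0,0,0],-0.7],[[-80,-40,190],[0,0,0],-0.7],[[-80,-40,190],[0,0,0],-0.7]]'

```text
t: 13.93
eef_pos: [0.539, -0.1985, 0.2396]
orientation: [[0.936, 0.351, 0.006], [0.352, -0.936, -0.002], [0.005, 0.004, -1.0]]
contact_force: [0.3, -0.6, 0.1]
width: 0.0739
grip_force: 0.0
```

```bash
python3 - <<'E'
from fit import *
V=[]
for n in["scene","side","wrist"]:
    p=robot.get_image(n); m=yellow(p,.614,-.159,.03)
    for z in (.01,.012): print(n,m.sum(),fit([(p,m,1.)],COVER,z+.012,z+.03,(.614,-.159,.36)))
    for q in ["clamp_knob","clamp_pivot"]: print(q,[(np.round(r["position"],3).tolist(),round(r["confidence"],2)) for r in robot.landmark_of(p,q)[:1]])
    u=proj(p,[.614,-.159,.03])[0].astype(int); w=45 if n!="wrist" else 120
    u=np.clip(u,w,[512-w,384-w]); V.append(cv2.resize(p["img"][u[1]-w:u[1]+w,u[0]-w:u[0]+w],(266,266),interpolation=cv2.INTER_CUBIC))
cv2.imwrite("pics/b5.png",np.hstack(V)); s=robot.read_state(); print(s["t"],s["eef_pos"],s["qpos"],s["width"])
E
```

```text
scene 812.0 (array([ 0.6147, -0.1583,  0.3466]), np.float64(42.8))
scene 812.0 (array([ 0.6161, -0.1584,  0.3459]), np.float64(43.1))
clamp_knob [([0.51, -0.115, 0.066], 0.61)]
clamp_pivot [([0.551, -0.18, 0.047], 0.96)]
side 717.0 (array([ 0.6127, -0.1611,  0.3954]), np.float64(39.0))
side 717.0 (array([ 0.6119, -0.1625,  0.3938]), np.float64(39.1))
clamp_knob [([0.516, -0.114, 0.068], 0.85)]
clamp_pivot [([0.553, -0.183, 0.047], 0.76)]
wrist 4054.0 (array([ 0.6137, -0.1589,  0.3691]), np.float64(53.5))
wrist 4054.0 (array([ 0.6136, -0.159 ,  0.3695]), np.float64(85.1))
clamp_knob [([0.51, -0.118, 0.067], 0.64)]
clamp_pivot [([0.557, -0.185, 0.052], 0.78)]
14.3833 [ 0.5391289  -0.19661654  0.23464419] [ 0.2060109   0.22375897  0.07485764  1.6193315  -0.01714595  1.30058514
 -0.9250526 ] 0.07382095874257864
```

View pics/b5.png

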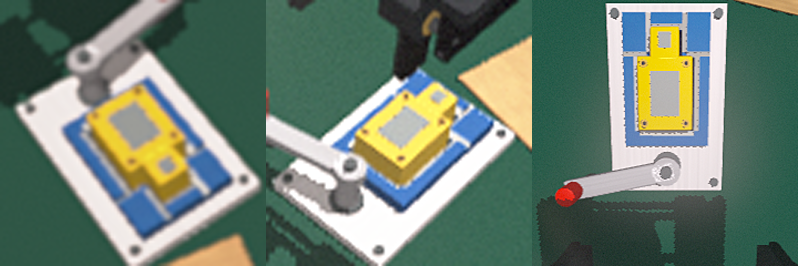

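The cover is seated square: the best fit is at z=0.010, (0.614,-0.159). The hold-down is still open, with the knob at about (0.510,-0.115). Next I go to the knob with the jaws' closing line along the arc tangent.

Emit:
apply_moves --increments '[[[-5,15,0],[0,0,0.12],-1],[[-10,30,0],[0,0,0.24],-1],[[-15,45,0],[0,0,0.36],-1],[[-20,60,0],[0,0,0.48],-1],[[-25,75,0],[0,0,0.6],-1],[[-29,81,0],[0,0,0.72],-1],[[-29,81,0],[0,0,0.84],-1],[[-29,81,0],[0,0,0.96],-1],[[-29,81,0],[0,0,1.08],-1],[[-29,81,0],[0,0,1.2],-1]]'

```text
t: 15.22
eef_pos: [0.51, -0.1158, 0.2353]
orientation: [[0.003, 1.0, -0.0], [1.0, -0.003, 0.0], [0.0, -0.0, -1.0]]
contact_force: [-0.2, 0.6, -0.3]
width: 0.0868
grip_force: 0.0
```

Emit:
apply_moves --increments '[[[0,0,0],[0,0,0.12],-1],[[0,0,0],[0,0,0.24],-1],[[0,0,-10],[0,0,0.36],-1],[[0,0,-20],[0,0,0.48],-1],[[0,0,-40],[0,0,0.585],-1],[[0,0,-70],[0,0,0.585],-1],[[0,0,-100],[0,0,0.585],-1],[[0,0,-100],[0,0,0.585],-1],[[0,0,-100],[0,0,0.585],-1],[[0,0,-100],[0,0,0.585],-1]]'

```text
t: 16.05
eef_pos: [0.5109, -0.116, 0.1371]
orientation: [[-0.545, 0.839, 0.001], [0.839, 0.545, -0.0], [-0.001, 0.001, -1.0]]
contact_force: [0.4, 0.5, 0.7]
width: 0.0868
grip_force: 0.0
```

```bash
python3 - <<'E'
from h import *
s=robot.read_state(); e=s["eef_pos"]; o=s["orientation"]; print(s["t"],e,np.arctan2(o[1,0],o[0,0]),s["qpos"],s["contact_force"])
V=[]
for n in["scene","side"]:
    p=robot.get_image(n)
    print([(np.round(r["position"],3).tolist(),round(r["confidence"],2)) for r in robot.landmark_of(p,"clamp_knob")[:1]])
    v=p["img"].copy(); hsv=cv2.cvtColor(v,cv2.COLOR_BGR2HSV); m=(cv2.inRange(hsv,(0,150,60),(8,255,255))|cv2.inRange(hsv,(172,150,60),(180,255,255)))
    u=proj(p,[.5105,-.1155,.07])[0]; yy,xx=np.nonzero(m); k=np.hypot(xx-u[0],yy-u[1])<20; c=[xx[k].mean(),yy[k].mean()]
    print(n,k.sum(),c,unproj(p,c,.068))
    u=u.astype(int); V.append(cv2.resize(v[max(0,u[1]-70):u[1]+70,u[0]-70:u[0]+70],(390,390),interpolation=cv2.INTER_CUBIC))
cv2.imwrite("pics/b6.png",np.hstack(V))
E
```

```text
16.05 [ 0.51085427 -0.11602918  0.13707215] 2.1465939740667555 [ 0.22765555  0.20428349 -0.10165902  1.85631168  0.02324556  1.08073093
  0.69298044] [0.41053647 0.46323861 0.68435303]
[([0.508, -0.113, 0.07], 0.83)]
scene 86 [np.float64(184.1860465116279), np.float64(194.2674418604651)] [[ 0.50847732 -0.11391946  0.068     ]]
[([0.514, -0.113, 0.066], 0.86)]
side 75 [np.float64(259.4533333333333), np.float64(228.04)] [[ 0.51248674 -0.11341076  0.068     ]]
```

View pics/b6.png

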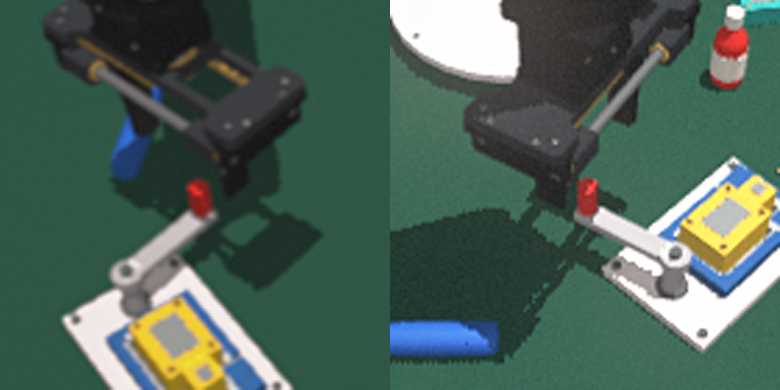

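The knob, at (198,197) left and (587,197) right, sits below and midway between the open fingers. Descending and closing gently.

Emit:
apply_moves --increments '[[[0,0,-20],[0,0,0],-1],[[0,0,-40],[0,0,0],-1],[[0,0,-54],[0,0,0],-1],[[0,0,-54],[0,0,0],-0.4],[[0,0,-54],[0,0,0],0],[[0,0,-54],[0,0,0],0.4],[[0,0,-54],[0,0,0],1],[[0,0,-54],[0,0,0],1],[[0,0,-54],[0,0,0],1],[[0,0,-54],[0,0,0],1]]' --grip_force 6

```text
t: 17.08
eef_pos: [0.5103, -0.116, 0.082]
orientation: [[-0.545, 0.839, 0.001], [0.839, 0.545, -0.0], [-0.001, 0.001, -1.0]]
contact_force: [0.7, -0.2, -0.1]
width: 0.0484
grip_force: 0.0
```

```bash
python3 - <<'E'
import numpy as np
from h import *
s=robot.read_state(); print(s["eef_pos"],s["width"],s["contact_force"])
c=np.array([.554,-.1825]); e=s["eef_pos"][:2]
a0=np.arctan2(*(e-c)[::-1]); r=np.hypot(*(e-c)); print("a0",a0,"r",r,"togo",a0-.362)
f=lambda d:np.round(1e3*(c+.08*np.array([np.cos(2.147-d),np.sin(2.147-d)])-(c+.08*np.array([np.cos(2.147),np.sin(2.147)])))).astype(int).tolist()
for d in np.arange(0,1.85,.1): print(round(d,2),f(d))
E
```

```text
[ 0.51026454 -0.11602599  0.08204545] 0.048358279066483094 [ 0.73259333 -0.24904892 -0.13762836]
a0 2.1527283745770927 r 0.07957125242402814 togo 1.7907283745770926
0.0 [0, 0]
0.1 [7, 4]
0.2 [14, 7]
0.3 [22, 10]
0.4 [30, 12]
0.5 [37, 13]
0.6 [45, 13]
0.7 [53, 12]
0.8 [61, 11]
0.9 [69, 9]
1.0 [76, 6]
1.1 [84, 2]
1.2 [90, -2]
1.3 [97, -7]
1.4 [102, -13]
1.5 [107, -19]
1.6 [112, -25]
1.7 [116, -33]
1.8 [119, -40]
```

Still closing; I'll let it finish.

Emit:
apply_moves --increments '[[[0,0,0],[0,0,0],1],[[0,0,0],[0,0,0],1],[[0,0,0],[0,0,0],1],[[0,0,0],[0,0,0],1],[[0,0,0],[0,0,0],1],[[0,0,0],[0,0,0],1],[[0,0,0],[0,0,0],1],[[0,0,0],[0,0,0],1],[[0,0,0],[0,0,0],1],[[0,0,0],[0,0,0],1]]'

```text
t: 17.92
eef_pos: [0.5101, -0.1159, 0.0816]
orientation: [[-0.545, 0.839, 0.0], [0.839, 0.545, 0.0], [0.0, 0.0, -1.0]]
contact_force: [0.6, 1.4, 0.3]
width: 0.0156
grip_force: 6.0
```

Emit:
apply_moves --increments '[[[7,4,0],[0,0,-0.1],1],[[14,7,0],[0,0,-0.2],1],[[22,10,0],[0,0,-0.3],1],[[30,12,0],[0,0,-0.4],1],[[37,13,0],[0,0,-0.5],1],[[45,13,0],[0,0,-0.6],1],[[53,12,0],[0,0,-0.7],1],[[61,11,0],[0,0,-0.8],1],[[69,9,0],[0,0,-0.9],1],[[69,9,0],[0,0,-0.9],1]]'

```text
t: 18.75
eef_pos: [0.5799, -0.1071, 0.0815]
orientation: [[0.323, 0.946, 0.0], [0.946, -0.323, -0.0], [-0.0, 0.001, -1.0]]
contact_force: [-0.2, 1.4, 2.8]
width: 0.016
grip_force: 6.0
```

Emit:
apply_moves --increments '[[[7,-3,0],[0,0,-0.1],1],[[15,-7,0],[0,0,-0.2],1],[[21,-11,0],[0,0,-0.3],1],[[28,-16,0],[0,0,-0.4],1],[[33,-22,0],[0,0,-0.5],1],[[38,-28,0],[0,0,-0.6],1],[[43,-34,0],[0,0,-0.7],1],[[47,-42,0],[0,0,-0.8],1],[[47,-42,0],[0,0,-0.8],1],[[47,-42,0],[0,0,-0.8],1]]'

```text
t: 19.58
eef_pos: [0.6263, -0.1489, 0.0816]
orientation: [[0.9, 0.436, 0.001], [0.436, -0.9, -0.0], [0.001, 0.001, -1.0]]
contact_force: [3.2, 0.6, -0.1]
width: 0.0156
grip_force: 6.0
```

Emit:
apply_moves --increments '[[[1,-2,0],[0,0,-0.03],1],[[2,-4,0],[0,0,-0.06],1],[[2,-6,0],[0,0,-0.08],1],[[3,-7,0],[0,0,-0.09],1],[[3,-8,0],[0,0,-0.09],1],[[3,-8,0],[0,0,-0.09],1],[[3,-8,0],[0,0,-0.09],1],[[3,-8,0],[0,0,-0.09],1],[[3,-8,0],[0,0,-0.09],1],[[3,-8,0],[0,0,-0.09],1]]'

```text
t: 20.42
eef_pos: [0.6286, -0.1547, 0.0815]
orientation: [[0.937, 0.351, -0.001], [0.351, -0.937, 0.003], [-0.0, -0.003, -1.0]]
contact_force: [-1.1, 6.3, 3.4]
width: 0.016
grip_force: 6.0
```

The stop is met: +6 N against the motion. Releasing and lifting clear.

Emit:
apply_moves --increments '[[[0,0,0],[0,0,0],0.5],[[0,1,0],[0,0,0],0],[[0,2,0],[0,0,0],-0.5],[[0,2,0],[0,0,0],-0.5],[[0,2,0],[0,0,0],-0.5],[[0,2,10],[0,0,0],-0.5],[[0,2,30],[0,0,0],-0.5],[[0,2,60],[0,0,0],-0.5],[[0,2,95],[0,0,0],-0.5],[[0,2,110],[0,0,0],-0.5]]'

```text
t: 21.25
eef_pos: [0.6304, -0.1557, 0.1972]
orientation: [[0.937, 0.349, 0.006], [0.349, -0.937, -0.001], [0.005, 0.003, -1.0]]
contact_force: [1.2, -0.4, 0.8]
width: 0.0643
grip_force: 0.0
```

Emit:
apply_moves --increments '[[[-25,0,15],[0,0,0],-0.5],[[-55,0,30],[0,0,0],-0.5],[[-90,0,40],[0,0,0],-0.5],[[-90,0,40],[0,0,0],-0.5],[[-90,0,40],[0,0,0],-0.5],[[-90,0,40],[0,0,0],-0.5],[[-90,0,40],[0,0,0],-0.5],[[-90,0,40],[0,0,0],-0.5],[[-90,0,40],[0,0,0],-0.5],[[-90,0,40],[0,0,0],-0.5]]'

```text
t: 22.08
eef_pos: [0.5393, -0.1549, 0.2311]
orientation: [[0.937, 0.349, -0.001], [0.349, -0.937, -0.0], [-0.001, -0.0, -1.0]]
contact_force: [-0.3, -0.7, -0.7]
width: 0.065
grip_force: 0.0
```

```bash
python3 - <<'E'
from fit import *
V=[]
for n in["scene","side","wrist"]:
    p=robot.get_image(n)
    for q in["clamp_knob","threadlock","cover_white","cover_black"]: print(n,q,[np.round(r["position"],3).tolist() for r in robot.landmark_of(p,q)[:1]])
    V.append(cv2.resize(p["img"],(400,300)))
cv2.imwrite("pics/b7.png",np.vstack([np.hstack(V[:2]),np.hstack([V[2],V[2]*0])])); s=robot.read_state(); print(s["t"],s["eef_pos"],s["width"],s["contact_force"])
E
```

```text
scene clamp_knob [[0.627, -0.151, 0.067]]
scene threadlock [[0.717, 0.016, -0.001]]
scene cover_white [[0.525, 0.246, 0.031]]
scene cover_black [[0.633, 0.187, 0.03]]
side clamp_knob [[0.632, -0.154, 0.066]]
side threadlock []
side cover_white [[0.528, 0.252, 0.03]]
side cover_black [[0.573, 0.194, -0.004]]
wrist clamp_knob [[0.625, -0.156, 0.066]]
wrist threadlock []
wrist cover_white []
wrist cover_black []
22.8333 [ 0.53901873 -0.15497844  0.23160045] 0.06556963003759131 [ 0.2879089  -0.39244495 -0.13554878]
```

View pics/b7.png

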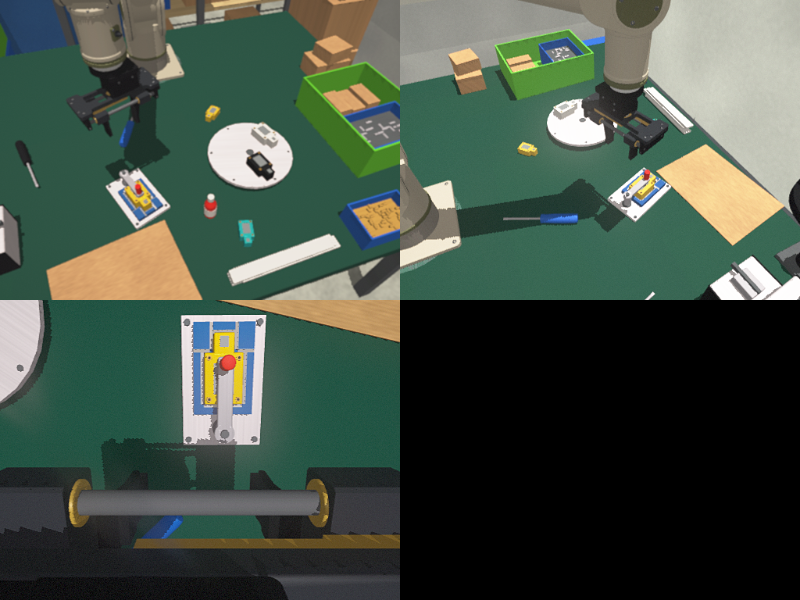

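The arm is closed along the fixture axis over the seated cover (knob at (228,362) in the wrist view). The bottle and the white and black covers are undisturbed, and the robot is clear.

```bash
python3 -c "
from bench import robot
print(robot.finish_job())"
```

```text
the job is handed in; nothing more can be done
None
```

The job is handed in at about 23 s of the 58 s: the last camera images show the yellow cover in the pocket, the hold-down closed against its stop, and the bottle and the white and black covers in place; the hand-in call returned no verdict.

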